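Wedge the build plate into its curing dock and start the lantern

ROBOT

A 7-joint arm with a two-finger parallel gripper is mounted at the origin on the work surface. World frame = base frame: x ahead of the robot, y to its left, z up, the work surface at z = 0. Lengths are in m, angles in rad, forces in N, time in s.
With the tool pointing down it reaches from about 0.4 to 0.9 m from the base axis. Payload 5.5 kg.
Tool frame: the origin (TCP) lies at the very end of the fingers, on their centre line; the grasp point (between the pads) lies 19 mm behind it; z points along the fingers, y is the line along which they close (so a half turn about z gives the same grasp; the last joint's range is limited). The gripper opens to 85 mm and grips with 20 to 120 N. Pads are 22 mm wide; open, the fingers measure 114 mm over their backs; the gripper's body (76 mm by 85 mm) begins 54 mm behind the grasp point. The pads swing forward as they close: fully open they stand 13 mm farther back than shut.
Start: joints at [-0.899, 0.501, -0.427, 1.55, 0.221, 1.138, -0.21], TCP at [0.258, 0.596, 0.231] pointing down, gripper open.
Joint ranges: [-2.88, 2.88], [-0.31, 2.03], [-1.54, 1.56], [0.2, 2.42], [-1.41, 4.55], [0.19, 2.02], [-2.57, 2.57]. Speed limits (rad/s): [2.57, 2.57, 3.14, 3.14, 3.14, 3.14, 3.14].

INTERFACE

Orientations are given as a unit quaternion [x, y, z, w].
In Python, from workcell import bot gives the robot as it stands. The module is installed in compiled form; this text tells all that it offers.
- The arm moves only by the tool step_arm, never from a script. Its argument "motion" is a list of rows, each an object with "gripper": the closure, from 0 (fully open) to 1 (shut); "slide": the shift along the world's x, y, z in mm, a list of three; "rot": the turn, a rotation vector about the world's x, y, z in rad, a list of three. In form: [{"gripper": gripper, "slide": [dx, dy, dz], "rot": [rx, ry, rz]}, ...]. A call has 1 to 8 rows; each row is the pose to reach, as a shift and turn from the pose commanded when the call began; what a row does not reach only later rows make up. A row lasts 1/8 s, in which the tool goes at most 62.5 mm and 10.7 degrees, less where a joint would pass 70% of its speed; a pose out of reach is approached as far as the arm can. A call with a gripper value outside its range is refused whole. The fingers move at their own pace and stop on an object; "squeeze" is the grip in N (left out, the last holds). Time passes only in rows, so rows that repeat a pose let the fingers close. It gives the time, the measured TCP pose, the force, the opening and the grip force at its end, in the units of the state.
- bot.state(): the state, without advancing time (a new reading comes with each control period).
- bot.get_image(name): name is "scene" or "side" or "wrist"; returns a dict with "pixels" (400x640x3 uint8, blue, green, red), "mtx" (3x3 intrinsics, pixels), "origin" and "orientation" of the camera in the world; the wrist camera has in their place "mount" (4x4, takes a point from camera to tool coordinates, whose origin is the TCP and whose axes are the flange's). Camera axes: x right, y up, looking along -z (the intrinsics and any distortion apply to the point x, -y, -z); pixel columns grow to the right and rows downward; lengths in m; the calibration is good to about 2 mm. The wrist camera is an equidistant fisheye: a pixel r from the principal point sees the ray r / f radians off the axis. A picture is of the moment at which its call begins: read the wrist's pose just before it. There is no depth.
- bot.close_job(): hands the job in; it is judged then, once.
The state is a dict: "clock": time; "joint_positions": joint angles; "qd": joint speeds; "tau": joint torques, N m; "eef_pos": TCP position; "ee_rot": TCP orientation; "contact_force": force on the tool from outside, world axes, zero at the start; "moment": the same for the moment, N m; "grip_width": finger opening in m; "finger_force": force on a finger pad.
Only numpy, scipy, OpenCV 4.12 (cv2) and the standard library are available. Lean on these libraries where they do the work, as an engineer would, in place of code of your own. Each camera call takes 0.05 s, during which the arm holds its last target. There are 200 camera calls.

TASK

Lift the aluminium build plate off the ceramic tray, set it down in the wide mouth of the dovetail way on the grey silicone stand with its narrow nose towards the narrow end, and let go. Then push it from behind along the way until it wedges tight, and after that press the button on top of the curing lantern all the way down, and release it. Leave the other things on the counter where they are.

Things in the scene. Friction and masses are not known exactly. Their poses are not given: they have to be found in the camera images.
- plate: Loose bare-aluminium build plate, 0.3 to 0.5 kg. Origin: centre of its foot's flat underside; x to its nose (goes in first), z up. Foot: dovetail, x -40 to +40 mm, z 0 to 22; underside width 60 mm at the rear, 40 at the front (7 deg each side), flanks lean in 15 deg upward. Above it a plate, z 22 to 30 mm, 84 wide from x=-45 to +30, then a 40 wide nose to x=+50. Starts upright on the tray.
- plate_grip (a point): Centre of the plate's grip rib, 47 mm above the plate's origin: 44 mm long along the plate's x, 18 mm thick along y, standing z 30 to 64 mm over the underside: pinch it across y. Two small grey prints, up to 8 mm high, sit on the plate's rear corners, clear of the rib.
- plate_rear (a point): Middle of the plate's rear edge (plate x=-45 mm, z=26 mm), a flat 84 x 8 mm face looking to -x: push here.
- dock: Fixed grey hard-silicone stand, 200 mm long (x), 140 wide (y). Origin: centre of its underside; x along the way from wide mouth to narrow end. Way floor at z=14 mm. x=-100 to -50: open landing. x=-50 to +100: two walls leaning in 15 deg, inner top edge at z=29 mm (outer 33); the gap at the floor narrows from 72 mm to 35 mm.
- dock_mouth (a point): Where the plate's origin goes when it is set down: on the way's floor at dock x=-40 mm. There the foot can be lowered between the walls from above with about 6 mm to spare each side and stands firmly; anywhere from x=-80 to x=-5 will do as well.
- dock_home (a point): Where the plate's origin comes when the plate jams: on the way's floor at about dock x=+40 mm (37 to 41). Sliding takes 1 to 4 N, though the first touch can jolt to 11 N; at the jam the force climbs steeply within 2 mm. A push of 10 to 20 N wedges it, and it then stays.
- tray: Fixed white ceramic tray, 160 x 150 mm, floor 6 mm thick, rim 14 mm high. Origin: centre of its underside. It stands on one side of the dock, the lantern on the other; which is which varies.
- lantern: Fixed upright cylindrical UV curing lantern, 92 mm diameter, body 120 mm high, clear middle, the button in the centre of its top. Origin: centre of its underside.
- button_top (a point): Centre of the top face of the lantern's round white push button (28 mm diameter), when not pressed; it is pressed straight down.
- button (a joint): Travel of the lantern's button in m: 0 up, 0.006 fully down; a spring returns it; about 5 N hold it down.
- dome: Bystander: glass dome cover with a knob, 120 mm diameter, 140 mm high, loose. Origin: centre of its underside.
- bottle: Bystander: amber resin bottle, 68 mm diameter, 170 mm high, loose. Origin: centre of its underside.
- jar: Bystander: white jar, 76 mm diameter, 100 mm high, loose. Origin: centre of its underside.
- funnel: Bystander: small black funnel standing mouth down, 52 mm diameter, 55 mm high, loose. Origin: centre of its underside.
- cup: Bystander: steel cup, 54 mm diameter, 55 mm high, loose. Origin: centre of its underside.
- beaker: Bystander: white beaker, 60 mm diameter, 70 mm high, loose. Origin: centre of its underside.
- scraper: Bystander: spatula-like scraper, 200 mm long, lying flat, loose. Its long axis is x.
Things that resemble listed ones, but are neither listed nor needed, are in the scene too. Leave any green look-alike of the plate alone.

How it is judged:
On the way, in this order (a step that is already met when the one before it is completed fails the run):
1. the build plate stands in the mouth of the way, foot on its floor, nose towards the narrow end, not yet slid in (its origin more than 40 mm short of the wedged place), and is let go (x of plate in the frame of dock between -0.09 and 0 m and y of plate in the frame of dock between -0.015 and 0.015 m and z of plate in the frame of dock below 0.018 m and angle between plate's own z axis and vertical below 0.08 rad and angle between the x axis of plate and the x axis of dock, either way round below 0.3 rad and contact force between the fingers and plate below 0.1 N), for 0.1 s.
2. the build plate is pushed home and tight: its origin within 5 mm of the wedged place along the way, flat on the floor and in line with the way, while the hand pushes it with over 5 N (x of plate in the frame of dock above 0.035 m and z of plate in the frame of dock between 0.01 and 0.018 m and angle between the x axis of plate and the x axis of dock, either way round below 0.05 rad and contact force between any of the fingers, the arm and plate above 5 N).
3. the lantern's button is pressed down (more than 4.5 of its 6 mm) (value of joint button above 0.0045 m), for 0.05 s.
At the end, for the whole second after the job is handed in: The build plate is wedged in the way: its origin 35 mm to 50 mm along the dock's x (wedged place about 40), within 4 mm sideways, its underside on the way's floor within 4 mm, in line within 0.05 rad, level and at rest; the lantern's button has been pressed after that and is up again (x of plate in the frame of dock between 0.035 and 0.05 m and y of plate in the frame of dock between -0.004 and 0.004 m and z of plate in the frame of dock between 0.01 and 0.018 m and angle between the x axis of plate and the x axis of dock, either way round below 0.05 rad and angle between plate's own z axis and vertical below 0.05 rad and linear speed of plate below 0.01 m/s and value of joint button below 0.002 m); the robot touches nothing.
It fails at once if a bystander is moved more than 25 mm (distance of any of dome, bottle, jar, funnel, cup, beaker, scraper from where it was at the start of the episode above 0.025 m).
It fails at once if the build plate is tipped over (angle between plate's own z axis and vertical above 0.7 rad).
It also fails if it takes over 61 s, if anything falls off the work surface, if the arm or the gripper's body presses on something with over 40 N, if the wrist force passes 120 N, or if a joint passes its speed limit or range.

## Working session

There is one attempt and no reset: what is moved stays moved. The work goes in short steps, Python scripts to look and compute and a tool call to move; the robot and the scene stay as the last step left them, time stands still between calls to the robot, and variables do not carry over. Pictures are saved under pics/ and viewed, at most 10 in all, crops included, and the job is handed in when it is done.

Besides the shell and the picture viewer there is one more tool, called after ">>>" as name(argument=value, ...) on one line, values as JSON. step_arm: Moves the arm, as the interface text tells. Its arguments: {"type":"object","properties":{"motion":{"type":"array"},"squeeze":{"type":"number"}},"required":["motion"]}

```bash
mkdir -p pics; cat > h.py <<'E'
import numpy as np, cv2, pickle
from scipy.spatial.transform import Rotation as R
def ray(im,uv,st=None):
    K=im["mtx"]; u,v=uv
    x=(u-K[0][2])/K[0][0]; y=(v-K[1][2])/K[1][1]
    if "mount" in im:
        r=np.hypot(x,y); s=np.sin(r)/r if r>1e-9 else 1
        d=np.array([x*s,-y*s,-np.cos(r)])
        M=np.array(im["mount"]); T=R.from_quat(st["ee_rot"]).as_matrix()
        return np.array(st["eef_pos"])+T@M[:3,3], T@M[:3,:3]@d
    o=np.array(im["orientation"]); q=R.from_quat(o).as_matrix() if o.size==4 else o
    return np.array(im["origin"]), q@np.array([x,-y,-1.])
def onz(im,uv,z,st=None):
    o,d=ray(im,uv,st); return o+d*(z-o[2])/d[2]
E
python3 - <<'E'
from h import *
from workcell import bot
st=bot.state(); print(st["clock"],st["eef_pos"],st["ee_rot"])
D={"st":st}
for n in("scene","side","wrist"):
    D[n]=bot.get_image(n); cv2.imwrite(f"pics/{n}0.png",D[n]["pixels"])
    print(n,{k:np.round(v,3).tolist() for k,v in D[n].items() if k not in("pixels",)})
pickle.dump(D,open("d0.pkl","wb"))
E
```

```text
0.0 [0.25813867 0.59576501 0.2302254 ] [ 2.02946700e-01  9.79189270e-01 -9.81030372e-04 -2.19929851e-04]
scene {'mtx': [[465.168, 0.0, 322.826], [0.0, 465.168, 197.673], [0.0, 0.0, 1.0]], 'origin': [1.159, -0.178, 1.067], 'orientation': [0.246, 0.17, 0.536, 0.789]}
side {'mtx': [[518.91, 0.0, 320.35], [0.0, 518.91, 197.853], [0.0, 0.0, 1.0]], 'origin': [-0.287, -0.763, 0.921], 'orientation': [0.426, -0.182, -0.337, 0.82]}
wrist {'mtx': [[309.707, 0.0, 319.032], [0.0, 309.707, 195.5], [0.0, 0.0, 1.0]], 'mount': [[-0.0, 0.962, 0.272, 0.069], [1.0, 0.0, -0.0, -0.0], [-0.0, 0.272, -0.962, -0.144], [0.0, 0.0, 0.0, 1.0]]}
```

View pics/scene0.png

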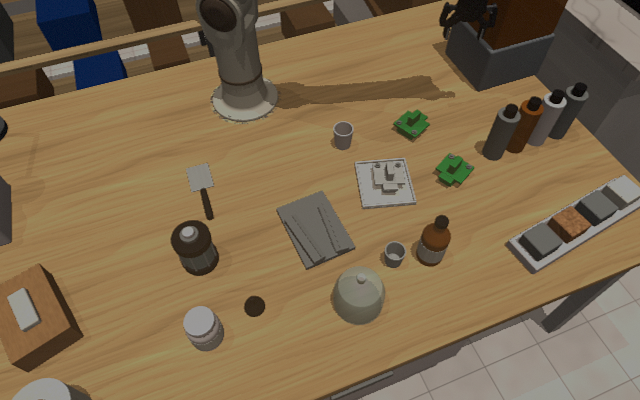

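View pics/side0.png

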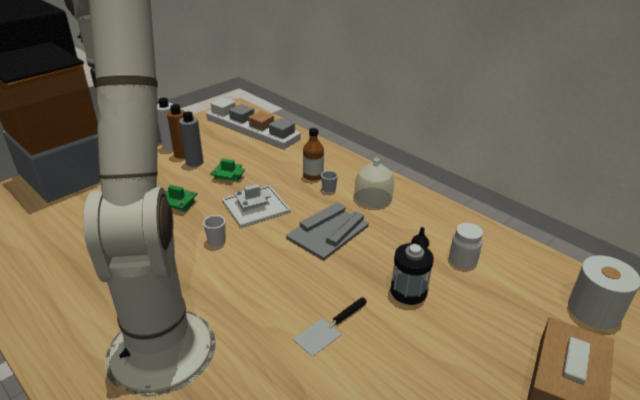

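The plate, light aluminium, is on the white tray at scene (388,180) / side (253,197). Two green look-alikes are at scene (411,123) and (455,169). The dock is at scene (315,230), and the lantern, a dark cylinder with a white button, at scene (195,245) / side (412,270). The plate on the tray is the only bare-aluminium one, so I'll confirm it in an enlarged crop.

```bash
python3 - <<'E'
from h import *
D=pickle.load(open("d0.pkl","rb"))
a=cv2.resize(D["scene"]["pixels"][150:275,270:425],None,fx=5,fy=5,interpolation=cv2.INTER_CUBIC)[:, :]
b=cv2.resize(D["side"]["pixels"][170:265,215:375],None,fx=5,fy=5,interpolation=cv2.INTER_CUBIC)
cv2.imwrite("pics/ca.png",a[:600,:800]); cv2.imwrite("pics/cb.png",b)
S=D["scene"]
for n,uv,z in [("plate",(388,180),.05),("dock",(315,230),.03),("button",(188,232),.125),("lantbase",(200,265),0),("tray",(385,183),.01)]: print(n,onz(S,uv,z))
print(onz(D["side"],(414,250),.125),onz(D["side"],(253,197),.05))
E
```

```text
plate [0.51005921 0.26436085 0.05      ]
dock [0.57329442 0.02594454 0.03      ]
button [ 0.52161967 -0.27214046  0.125     ]
lantbase [ 0.544813   -0.27694374  0.        ]
tray [0.49098083 0.26918912 0.01      ]
[ 0.53642607 -0.26616103  0.125     ] [0.46760992 0.25555592 0.05      ]
```

View pics/ca.png

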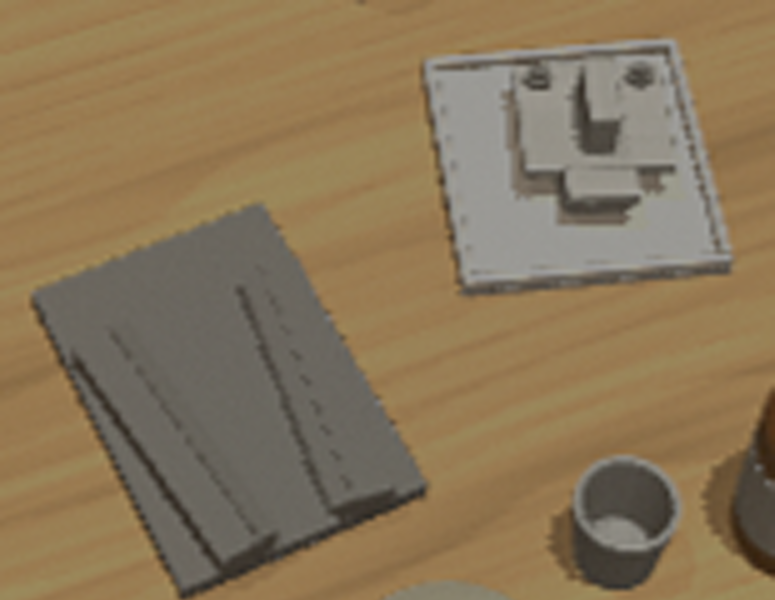

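View pics/cb.png

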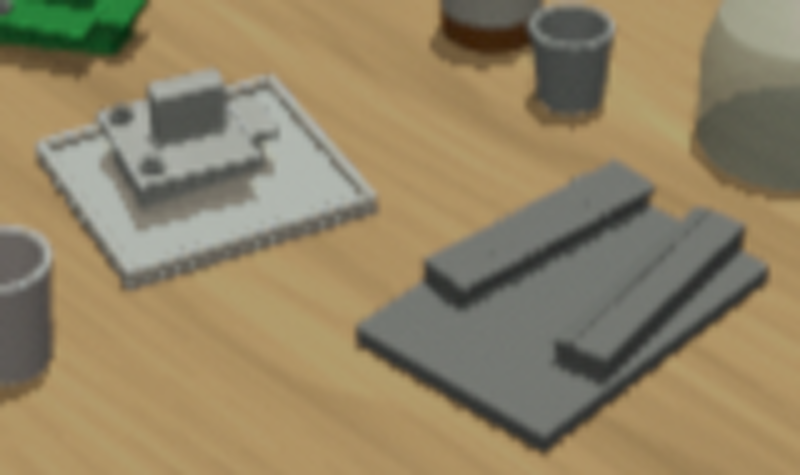

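The crops confirm the bare-aluminium plate on the tray: two prints at its rear (far in the scene view, towards the robot) and the nose pointing away from the robot. The dock's wide mouth also faces the robot.

```bash
python3 - <<'E'
from h import *
D=pickle.load(open("d0.pkl","rb"));S=D["scene"];T=D["side"]
A=lambda p,z:onz(S,(270+p[0]/5-.4,150+p[1]/5-.4),z)
B=lambda p,z:onz(T,(215+p[0]/5-.4,170+p[1]/5-.4),z)
f=lambda L:[print(n,np.round(v*1000,1)) for n,v in L]
f([("dock A "+str(p),A(p,.014)) for p in[(35,298),(262,203),(425,487),(183,592)]])
f([("dock B "+str(p),B(p,.014)) for p in[(358,330),(545,437),(768,268)]])
f([("inner top A",A(p,.029)) for p in[(112,328),(258,535),(258,268),(350,490)]])
f([("rib A",A(p,.070)) for p in[(583,60),(613,58),(588,122),(620,120)]])
f([("rib B",B(p,.070)) for p in[(150,83),(220,72),(228,90),(155,105)]])
f([("plate A",A(p,.036)) for p in[(515,65),(527,167),(675,164)]])
f([("plate B",B(p,.036)) for p in[(145,188),(262,153),(98,115)]])
f([("tray A",A(p,.014)) for p in[(423,60),(675,42),(732,262),(462,287)]])
f([("tray B",B(p,.014)) for p in[(40,147),(270,78),(377,200),(128,275)]])
def blob(im,box):
    x0,y0,x1,y1=box; g=im["pixels"][y0:y1,x0:x1].min(2); 
    n,l,s,c=cv2.connectedComponentsWithStats((g>105).astype(np.uint8))
    for i in range(1,n):
        if s[i,4]>15: print(s[i],c[i]+[x0,y0],np.round(onz(im,c[i]+[x0,y0],.126)*1000,1))
blob(S,(178,224,206,245)); blob(T,(400,240,428,262))
E
```

```text
dock A (35, 298) [464.5 -44.2  14. ]
dock A (262, 203) [451.   93.4  14. ]
dock A (425, 487) [649.2 105.4  14. ]
dock A (183, 592) [659.1 -30.8  14. ]
dock B (358, 330) [446.3  87.5  14. ]
dock B (545, 437) [457.2 -47.5  14. ]
dock B (768, 268) [652.6 -34.1  14. ]
inner top A [507.6 -14.2  29. ]
inner top A [650.6  12.9  29. ]
inner top A [500.5  71.7  29. ]
inner top A [644.   65.4  29. ]
rib A [463.8 279.1  70. ]
rib A [468.6 295.1  70. ]
rib A [503.7 262.6  70. ]
rib A [508.9 279.3  70. ]
rib B [467.9 293.2  70. ]
rib B [505.2 273.7  70. ]
rib B [496.2 255.5  70. ]
rib B [455.5 272.8  70. ]
plate A [429.1 257.1  36. ]
plate A [497.2 232.6  36. ]
plate A [525.6 309.3  36. ]
plate B [427.3 250.2  36. ]
plate B [499.  230.2  36. ]
plate B [453.7 329.5  36. ]
tray A [390.2 218.2  14. ]
tray A [432.5 360.7  14. ]
tray A [583.3 317.9  14. ]
tray A [543.7 173.9  14. ]
tray B [425.8 353.4  14. ]
tray B [575.7 314.7  14. ]
tray B [536.1 170.6  14. ]
tray B [385.8 215.3  14. ]
[ 4  3 12 10 94] [187.23404255 231.29787234] [ 519.7 -273.3  126. ]
[  6   4  17  13 121] [414.61983471 249.27272727] [ 538.6 -266.2  126. ]
```

>>> step_arm(motion=[{"gripper": 0,"slide": [32,-46,0],"rot": [0,0,0.01]},{"gripper": 0,"slide": [65,-91,0],"rot": [0,0,0.02]},{"gripper": 0,"slide": [97,-137,0],"rot": [0,0,0.03]},{"gripper": 0,"slide": [129,-182,0],"rot": [0,0,0.04]},{"gripper": 0,"slide": [161,-228,0],"rot": [0,0,0.05]},{"gripper": 0,"slide": [194,-273,0],"rot": [0,0,0.06]},{"gripper": 0,"slide": [226,-319,0],"rot": [0,0,0.07]},{"gripper": 0,"slide": [226,-319,0],"rot": [0,0,0.07]}], squeeze=60)

```text
clock: 1.15
eef_pos: [0.4877, 0.2714, 0.2308]
ee_rot: [0.173, 0.985, -0.001, 0.001]
contact_force: [-0.3, 0.6, -1.3]
grip_width: 0.0855
finger_force: 0.0
```

```bash
python3 - <<'E'
from h import *
from workcell import bot
st=bot.state(); im=bot.get_image("wrist"); pickle.dump((st,im),open("w1.pkl","wb"))
print(st["clock"],st["eef_pos"],R.from_quat(st["ee_rot"]).as_matrix()[:,0],st["contact_force"])
cv2.imwrite("pics/w1.png",cv2.resize(im["pixels"],(800,500)))
D=pickle.load(open("d0.pkl","rb"))
a,d=ray(D["scene"],(187.5,231.3));b,e=ray(D["side"],(414.5,249))
d/=np.linalg.norm(d);e/=np.linalg.norm(e)
t=np.linalg.lstsq(np.c_[d,-e],b-a,rcond=None)[0];print(a+d*t[0],b+e*t[1])
E
```

```text
1.15 [0.48770008 0.27139223 0.23080796] [-0.93989808  0.34145126 -0.00162498] [-0.29454225  0.56432153 -1.31813136]
[ 0.52749347 -0.271612    0.13708939] [ 0.52778294 -0.27229625  0.13696189]
```

View pics/w1.png

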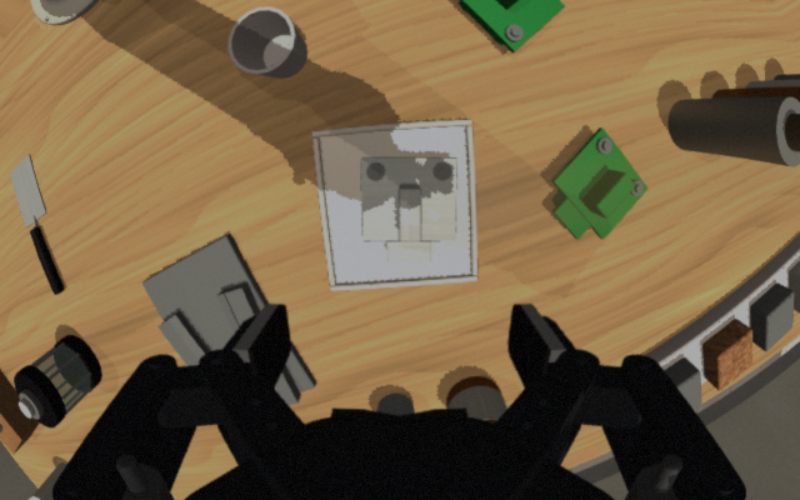

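In this wrist view the plate's corners are at (361,157), (457,157), (456,240) and (361,241), in 800-wide pixels. The prints are at the rear and the nose is at (409,252).

```bash
python3 - <<'E'
from h import *
st,im=pickle.load(open("w1.pkl","rb"))
W=lambda p,z:np.round(onz(im,((p[0]+.5)/1.25-.5,(p[1]+.5)/1.25-.5),z,st)*1000,1)
for p in[(361,157),(457,157),(361,241),(456,240)]: print("plate",W(p,.036))
for p in[(388,261),(431,261)]: print("nose",W(p,.036))
for p in[(399,186),(420,186),(399,241),(421,241)]: print("rib",W(p,.07))
for p in[(144,283),(230,235)]: print("dock",W(p,.014))
for p in[(313,132),(471,121),(477,279),(330,290)]: print("tray",W(p,.014))
E
```

```text
plate [427.4 257.3  36. ]
plate [455.7 336.2  36. ]
plate [498.2 230.   36. ]
plate [526.8 311.7  36. ]
nose [524.5 246.4  36. ]
nose [538.  283.7  36. ]
rib [458.9 281.1  70. ]
rib [464.5 296.7  70. ]
rib [501.2 265.7  70. ]
rib [507.4 282.6  70. ]
dock [460.5 -40.6  14. ]
dock [450.1  99.4  14. ]
tray [389. 221.  14.]
tray [430.  362.5  14. ]
tray [579.9 320.8  14. ]
tray [540.2 176.7  14. ]
```

>>> step_arm(motion=[{"gripper": 0,"slide": [0,4.5,-40],"rot": [0,0,-0.01]},{"gripper": 0,"slide": [0,4.5,-90],"rot": [0,0,-0.01]},{"gripper": 0,"slide": [0,4.5,-130],"rot": [0,0,-0.01]},{"gripper": 0,"slide": [0,4.5,-130],"rot": [0,0,-0.01]},{"gripper": 0,"slide": [0,4.5,-130],"rot": [0,0,-0.01]}])

```text
clock: 1.82
eef_pos: [0.4845, 0.2837, 0.1026]
ee_rot: [0.173, 0.985, 0.001, 0.0]
contact_force: [0.4, -0.1, 0.7]
grip_width: 0.085
finger_force: 0.0
```

>>> step_arm(motion=[{"gripper": 0,"slide": [-0.5,-2,-35],"rot": [0,0,0]},{"gripper": 0,"slide": [-0.5,-2,-59],"rot": [0,0,0]},{"gripper": 0,"slide": [-0.5,-2,-59],"rot": [0,0,0]},{"gripper": 0.9,"slide": [-0.5,-2,-59],"rot": [0,0,0]},{"gripper": 0.9,"slide": [-0.5,-2,-59],"rot": [0,0,0]},{"gripper": 0.9,"slide": [-0.5,-2,-59],"rot": [0,0,0]},{"gripper": 0.9,"slide": [-0.5,-2,-59],"rot": [0,0,0]},{"gripper": 0.9,"slide": [-0.5,-2,-59],"rot": [0,0,0]}], squeeze=60)

```text
clock: 2.82
eef_pos: [0.4843, 0.2803, 0.043]
ee_rot: [0.174, 0.985, 0.0, 0.0]
contact_force: [-0.7, -0.7, 5.7]
grip_width: 0.0171
finger_force: 62.3
```

>>> step_arm(motion=[{"gripper": 0.9,"slide": [0,0,40],"rot": [0,0,0]},{"gripper": 0.9,"slide": [0,0,90],"rot": [0,0,0.05]},{"gripper": 0.9,"slide": [-15,-40,140],"rot": [0,0,0.2]},{"gripper": 0.9,"slide": [-30,-85,160],"rot": [0,0,0.32]},{"gripper": 0.9,"slide": [-50,-125,160],"rot": [0,0,0.42]},{"gripper": 0.9,"slide": [-50,-125,160],"rot": [0,0,0.42]},{"gripper": 0.9,"slide": [-50,-125,160],"rot": [0,0,0.42]},{"gripper": 0.9,"slide": [-50,-125,160],"rot": [0,0,0.42]}])

```text
clock: 3.82
eef_pos: [0.4339, 0.156, 0.202]
ee_rot: [-0.036, 0.999, 0.0, -0.0]
contact_force: [-0.1, 1.0, -3.5]
grip_width: 0.017
finger_force: 61.1
```

```bash
python3 - <<'E'
from h import *
from workcell import bot
st=bot.state(); im=bot.get_image("wrist"); pickle.dump((st,im),open("w2.pkl","wb"))
print(st["clock"],st["eef_pos"],R.from_quat(st["ee_rot"]).as_matrix()[:,0],st["contact_force"],st["grip_width"])
cv2.imwrite("pics/w2.png",cv2.resize(im["pixels"],(800,500)))
E
```

```text
3.825 [0.43387816 0.15596789 0.20200392] [-9.97385419e-01 -7.22636242e-02  5.42488201e-04] [-0.13749478  0.99873968 -3.46515129] 0.017026259876260885
```

View pics/w2.png

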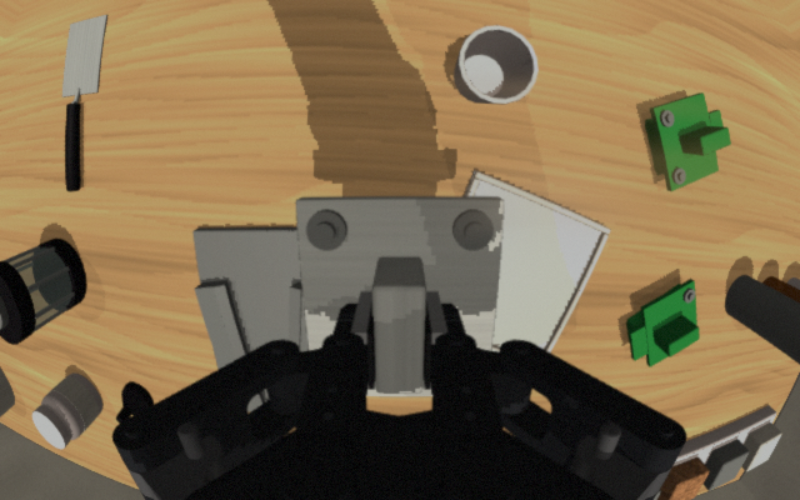

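The held plate hides part of the dock. The landing's left rear corner shows at (195,229), its rear edge runs along row 229, and the held plate's rear corners are at (299,198) and (502,198).

```bash
python3 - <<'E'
from h import *
st,im=pickle.load(open("w2.pkl","rb"))
W=lambda p,z:np.round(onz(im,((p[0]+.5)/1.25-.5,(p[1]+.5)/1.25-.5),z,st)*1000,1)
for p in[(195,229),(296,229)]: print("dock",W(p,.014))
for p in[(198,286),(222,283),(289,283)]: print("walls",W(p,.031))
zt=.202-.043+.036
for p in[(298,199),(502,199)]: print("held",W(p,zt))
for p in[(377,258),(421,258)]: print("rib",W(p,zt+.034))
E
```

```text
dock [457.2 -41.1  14. ]
dock [450.8  63.9  14. ]
walls [509.2 -33.4  31. ]
walls [503.3  -6.1  31. ]
walls [496.7  61.4  31. ]
held [391.6 111.7 195. ]
held [385.7 193.6 195. ]
rib [403.1 146.2 229. ]
rib [402.1 160.1 229. ]
```

```bash
python3 - <<'E'
from h import *
st,im=pickle.load(open("w1.pkl","rb"))
cv2.imwrite("pics/w1c.png",cv2.resize(im["pixels"][180:280,105:240],None,fx=5.9,fy=5.9,interpolation=cv2.INTER_CUBIC))
E
```

```text
(no output)
```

View pics/w1c.png

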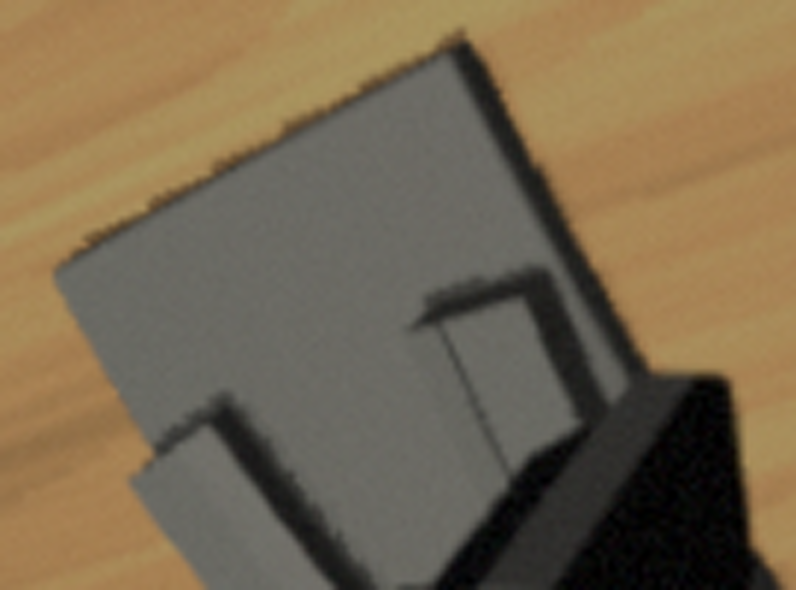

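The crop shows slab corners at (57,270) and (452,50). The walls' inner top corners at the mouth are at (208,418) on the left and (415,325) on the right.

```bash
python3 - <<'E'
from h import *
st,im=pickle.load(open("w1.pkl","rb"))
W=lambda p,z:np.round(onz(im,(105+(p[0]+.5)/5.9-.5,180+(p[1]+.5)/5.9-.5),z,st)*1000,1)
print("slab",W((57,270),.014),W((452,52),.014)); print("bottom",W((463,35),0))
print("inner",W((208,418),.029),W((415,325),.029), "L floor",W((228,400),.014),"outerR",W((525,293),.033))
E
```

```text
slab [458.7 -41.4  14. ] [449.4  95.3  14. ]
bottom [447.8  92.1   0. ]
inner [504.4  -4.1  29. ] [500.6  64.7  29. ] L floor [505.4  -8.1  14. ] outerR [501.5  97.1  33. ]
```

>>> step_arm(motion=[{"gripper": 0.9,"slide": [25,-45,0],"rot": [0,0,0]},{"gripper": 0.9,"slide": [50,-90,0],"rot": [0,0,0]},{"gripper": 0.9,"slide": [70,-125,-30],"rot": [0,0,0]},{"gripper": 0.9,"slide": [70,-125,-80],"rot": [0,0,0]},{"gripper": 0.9,"slide": [70,-125,-110],"rot": [0,0,0]},{"gripper": 0.9,"slide": [70,-125,-110],"rot": [0,0,0]},{"gripper": 0.9,"slide": [70,-125,-110],"rot": [0,0,0]},{"gripper": 0.9,"slide": [70,-125,-110],"rot": [0,0,0]}])

```text
clock: 4.88
eef_pos: [0.5054, 0.0305, 0.0939]
ee_rot: [-0.036, 0.999, 0.0, 0.002]
contact_force: [0.6, -0.2, -3.9]
grip_width: 0.0171
finger_force: 61.1
```

```bash
python3 - <<'E'
from h import *
from workcell import bot
st=bot.state(); a=bot.get_image("scene")["pixels"]; b=bot.get_image("side")["pixels"]
print(st["clock"],st["eef_pos"],R.from_quat(st["ee_rot"]).as_matrix()[:,0],st["contact_force"])
f=lambda p:cv2.resize(p,None,fx=3.2,fy=3.2,interpolation=cv2.INTER_CUBIC)
cv2.imwrite("pics/h1.png",np.hstack([f(a[160:285,260:380]),f(b[150:275,270:395])]))
E
```

```text
4.875 [0.50540528 0.03045089 0.09393441] [-0.99741653 -0.0717644  -0.00318523] [ 0.59646018 -0.24170869 -3.90607078]
```

View pics/h1.png

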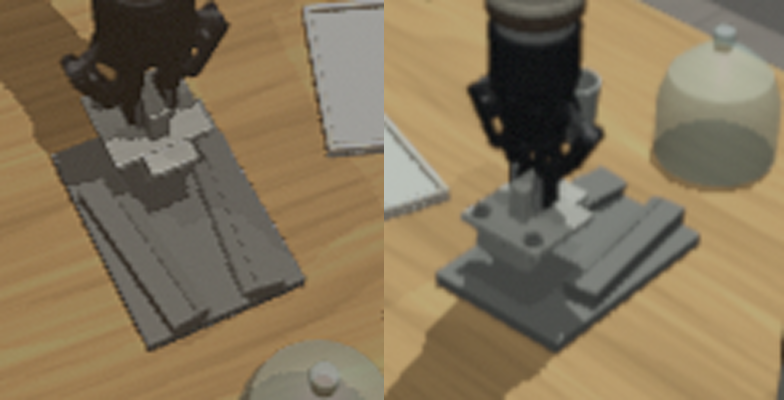

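The plate hovers over the mouth in line with the way, nose towards the narrow end. I'll lower it now.

>>> step_arm(motion=[{"gripper": 0.9,"slide": [0,0.5,-20],"rot": [0,0,0]},{"gripper": 0.9,"slide": [0,0.5,-36],"rot": [0,0,0]},{"gripper": 0.9,"slide": [0,0.5,-41],"rot": [0,0,0]},{"gripper": 0.9,"slide": [0,0.5,-41],"rot": [0,0,0]},{"gripper": 0.9,"slide": [0,0.5,-41],"rot": [0,0,0]}])

```text
clock: 5.6
eef_pos: [0.5042, 0.0305, 0.0515]
ee_rot: [-0.036, 0.999, 0.0, 0.0]
contact_force: [-0.7, 0.3, -3.2]
grip_width: 0.0166
finger_force: 61.1
```

>>> step_arm(motion=[{"gripper": 0.9,"slide": [0,0,-1],"rot": [0,0,0]},{"gripper": 0.9,"slide": [0,0,-2],"rot": [0,0,0]},{"gripper": 0.9,"slide": [0,0,-2],"rot": [0,0,0]}])

```text
clock: 5.98
eef_pos: [0.5042, 0.0306, 0.0509]
ee_rot: [-0.036, 0.999, -0.0, 0.0]
contact_force: [-4.7, -0.5, 13.0]
grip_width: 0.0168
finger_force: 63.5
```

>>> step_arm(motion=[{"gripper": 0,"slide": [0,0,1.5],"rot": [0,0,0]},{"gripper": 0,"slide": [0,0,1.5],"rot": [0,0,0]},{"gripper": 0,"slide": [0,0,1.5],"rot": [0,0,0]},{"gripper": 0,"slide": [0,0,1.5],"rot": [0,0,0]},{"gripper": 0,"slide": [0,0,40],"rot": [0,0,0]},{"gripper": 0,"slide": [0,0,90],"rot": [0,0,0]},{"gripper": 0.97,"slide": [-40,-3,130],"rot": [0,0,0]},{"gripper": 0.97,"slide": [-80,-6,130],"rot": [0,0,0]}])

```text
clock: 6.98
eef_pos: [0.4256, 0.0248, 0.1821]
ee_rot: [-0.036, 0.999, -0.0, 0.003]
contact_force: [0.0, 0.4, 0.1]
grip_width: 0.0514
finger_force: 0.0
```

>>> step_arm(motion=[{"gripper": 0.97,"slide": [-22,-1.5,0],"rot": [0,0,0]},{"gripper": 0.97,"slide": [-22,-1.5,0],"rot": [0,0,0]},{"gripper": 0.97,"slide": [-22,-1.5,0],"rot": [0,0,0]}])

```text
clock: 7.35
eef_pos: [0.403, 0.023, 0.1796]
ee_rot: [-0.036, 0.999, 0.0, 0.001]
contact_force: [-0.1, 0.9, 0.7]
grip_width: 0.0025
finger_force: 0.0
```

```bash
python3 - <<'E'
from h import *
from workcell import bot
st=bot.state(); im=bot.get_image("wrist"); pickle.dump((st,im),open("w3.pkl","wb"))
print(st["clock"],st["eef_pos"],R.from_quat(st["ee_rot"]).as_matrix()[:,0],st["contact_force"],st["grip_width"])
cv2.imwrite("pics/w3.png",cv2.resize(im["pixels"][120:370,160:480],(800,625))[:600])
E
```

```text
7.35 [0.40298537 0.02301182 0.17962425] [-0.9974689  -0.07109021 -0.0014045 ] [-0.06426438  0.88506481  0.66258653] 0.002493431678363102
```

View pics/w3.png

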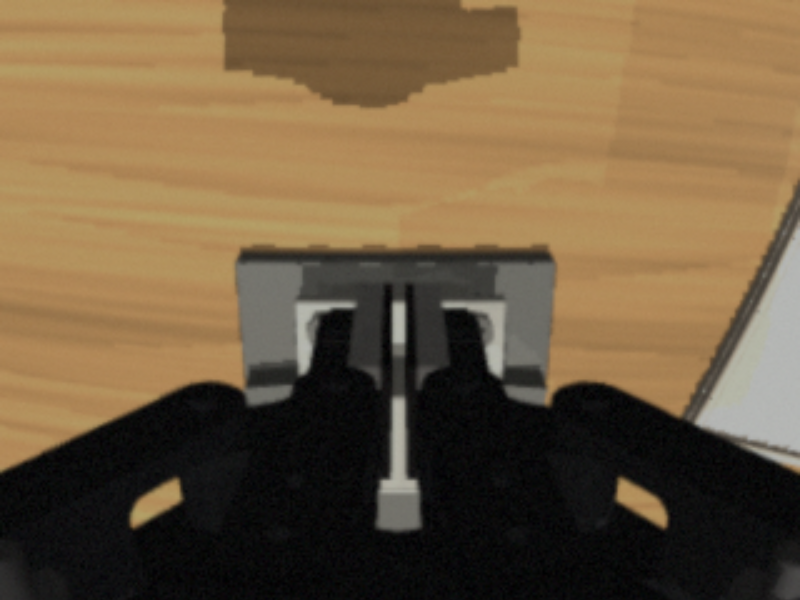

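The plate stands centred in the mouth, with its rear corners at (297,300) and (504,300) and the landing from 237 to 554. Next I'll descend behind it and push.

>>> step_arm(motion=[{"gripper": 1,"slide": [0,0.5,-55],"rot": [0,0,0]},{"gripper": 1,"slide": [0,0.5,-110],"rot": [0,0,0]},{"gripper": 1,"slide": [0,0.5,-150],"rot": [0,0,0]},{"gripper": 1,"slide": [0,0.5,-150],"rot": [0,0,0]},{"gripper": 1,"slide": [20,2,-150],"rot": [0,0,0]},{"gripper": 1,"slide": [32,2.8,-150],"rot": [0,0,0]},{"gripper": 1,"slide": [38,3.1,-150],"rot": [0,0,0]},{"gripper": 1,"slide": [44,3.5,-150],"rot": [0,0,0]}])

```text
clock: 8.4
eef_pos: [0.4463, 0.0264, 0.0299]
ee_rot: [-0.036, 0.999, -0.0, 0.0]
contact_force: [-0.1, 0.4, -0.2]
grip_width: 0.0002
finger_force: 0.0
```

>>> step_arm(motion=[{"gripper": 1,"slide": [4,0.3,0],"rot": [0,0,0]},{"gripper": 1,"slide": [8,0.5,0],"rot": [0,0,0]},{"gripper": 1,"slide": [14,0.9,0],"rot": [0,0,0]},{"gripper": 1,"slide": [20,1.3,0],"rot": [0,0,0]},{"gripper": 1,"slide": [26,1.7,0],"rot": [0,0,0]},{"gripper": 1,"slide": [32,2.1,0],"rot": [0,0,0]},{"gripper": 1,"slide": [38,2.5,0],"rot": [0,0,0]},{"gripper": 1,"slide": [44,3,0],"rot": [0,0,0]}])

```text
clock: 9.4
eef_pos: [0.4903, 0.0295, 0.0293]
ee_rot: [-0.036, 0.999, 0.0, -0.0]
contact_force: [-1.0, -1.1, -1.3]
grip_width: -0.0002
finger_force: 0.7
```

>>> step_arm(motion=[{"gripper": 1,"slide": [6,0.4,0],"rot": [0,0,0]},{"gripper": 1,"slide": [12,0.8,0],"rot": [0,0,0]},{"gripper": 1,"slide": [18,1.2,0],"rot": [0,0,0]},{"gripper": 1,"slide": [24,1.6,0],"rot": [0,0,0]},{"gripper": 1,"slide": [28,1.9,0],"rot": [0,0,0]},{"gripper": 1,"slide": [32,2.1,0],"rot": [0,0,0]}])

```text
clock: 10.15
eef_pos: [0.5211, 0.0315, 0.0293]
ee_rot: [-0.036, 0.999, -0.0, -0.001]
contact_force: [-5.6, -0.8, 5.2]
grip_width: -0.0
finger_force: 3.1
```

>>> step_arm(motion=[{"gripper": 1,"slide": [3,0.2,0],"rot": [0,0,0]},{"gripper": 1,"slide": [6,0.4,0],"rot": [0,0,0]},{"gripper": 1,"slide": [9,0.6,0],"rot": [0,0,0]},{"gripper": 1,"slide": [11,0.7,0],"rot": [0,0,0]}])

```text
clock: 10.65
eef_pos: [0.5291, 0.0313, 0.029]
ee_rot: [-0.035, 0.999, -0.001, -0.004]
contact_force: [-11.1, -3.1, 9.2]
grip_width: 0.0002
finger_force: 5.9
```

>>> step_arm(motion=[{"gripper": 1,"slide": [0.5,0,0],"rot": [0,0,0]},{"gripper": 1,"slide": [1,0.1,0],"rot": [0,0,0]},{"gripper": 1,"slide": [1,0.1,0],"rot": [0,0,0]}])

```text
clock: 11.02
eef_pos: [0.5299, 0.0312, 0.0289]
ee_rot: [-0.035, 0.999, -0.001, -0.004]
contact_force: [-11.3, -2.0, 8.7]
grip_width: -0.0002
finger_force: 5.7
```

```bash
python3 - <<'E'
from h import *
from workcell import bot
st=bot.state(); a=bot.get_image("scene")["pixels"]; b=bot.get_image("side")["pixels"]
print(st["clock"],st["eef_pos"],st["contact_force"],st["moment"])
f=lambda p:cv2.resize(p,None,fx=4,fy=4,interpolation=cv2.INTER_CUBIC)
cv2.imwrite("pics/h2.png",np.hstack([f(a[180:285,270:370]),f(b[170:275,280:380])]))
E
```

```text
11.025 [0.5299202  0.03123437 0.0289294 ] [-11.30591697  -1.951634     8.72654781] [-0.42228312  2.25095709  0.01720075]
```

View pics/h2.png

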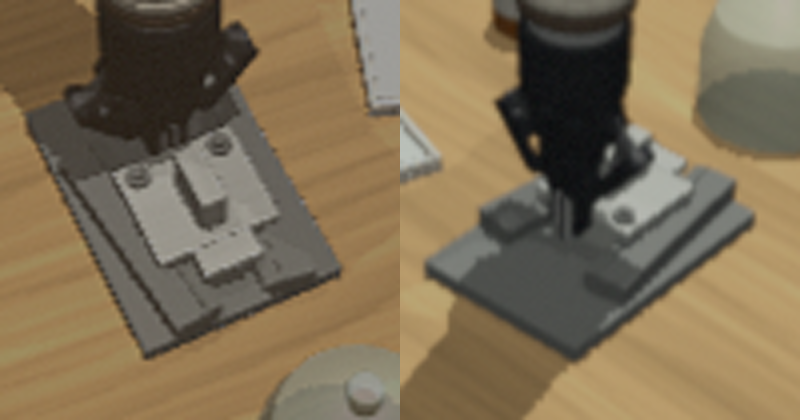

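```bash
python3 - <<'E'
from h import *
D=pickle.load(open("d0.pkl","rb"));S=D["scene"]
A=lambda p,z:onz(S,(270+(p[0]+.5)/4-.5,180+(p[1]+.5)/4-.5),z)[:2]*1000
ex=np.array([np.cos(.067),np.sin(.067)]);ey=np.array([-ex[1],ex[0]])
N=[A(p,.014) for p in[(30,135),(147,356),(340,274)]]
E=np.mean(N[1:],0); print("dockcorners",np.round(N,1))
for n,p in[("noseL",(202,276)),("noseR",(262,254)),("frontL",(158,264)),("frontR",(278,216)),("rearL",(113,172))]:
    v=A(p,.044)-E; print(n,np.round([v@ex+100,v@ey],1))
E
```

```text
dockcorners [[477.9 -47.2]
 [660.8 -31. ]
 [652.2 104.2]]
noseL [ 78.3 -19.4]
noseR [80.4 21.2]
frontL [ 58.8 -40.6]
frontR [60.1 42.5]
rearL [-15.2 -39. ]
```

The plate is at about dock x = 29 mm and needs about 10 mm more. I'll ease the downward drag slightly and keep pushing.

>>> step_arm(motion=[{"gripper": 1,"slide": [1,0.1,1.5],"rot": [0,0,0]},{"gripper": 1,"slide": [2,0.2,2],"rot": [0,0,0]},{"gripper": 1,"slide": [3,0.3,2],"rot": [0,0,0]},{"gripper": 1,"slide": [4,0.4,2],"rot": [0,0,0]}])

```text
clock: 11.62
eef_pos: [0.5351, 0.031, 0.0303]
ee_rot: [-0.035, 0.999, -0.001, -0.003]
contact_force: [-6.6, -3.5, -0.9]
grip_width: 0.0001
finger_force: 3.5
```

>>> step_arm(motion=[{"gripper": 1,"slide": [1,0.1,0],"rot": [0,0,0]},{"gripper": 1,"slide": [2,0.1,0],"rot": [0,0,0]},{"gripper": 1,"slide": [3,0.2,0],"rot": [0,0,0]},{"gripper": 1,"slide": [3,0.2,0],"rot": [0,0,0]}])

```text
clock: 12.12
eef_pos: [0.5364, 0.031, 0.0297]
ee_rot: [-0.035, 0.999, -0.001, -0.004]
contact_force: [-7.8, -4.3, -0.8]
grip_width: 0.0001
finger_force: 4.6
```

>>> step_arm(motion=[{"gripper": 1,"slide": [1,0.3,0.5],"rot": [0,0,0]},{"gripper": 1,"slide": [2,0.5,0.5],"rot": [0,0,0]},{"gripper": 1,"slide": [3,0.7,0.5],"rot": [0,0,0]},{"gripper": 1,"slide": [3,0.7,0.5],"rot": [0,0,0]}])

```text
clock: 12.62
eef_pos: [0.537, 0.031, 0.0295]
ee_rot: [-0.035, 0.999, -0.002, -0.007]
contact_force: [-13.3, -4.6, 0.8]
grip_width: 0.0
finger_force: 6.6
```

>>> step_arm(motion=[{"gripper": 1,"slide": [1,0.1,0],"rot": [0,0,0]},{"gripper": 1,"slide": [2,0.1,0],"rot": [0,0,0]},{"gripper": 1,"slide": [2,0.1,0],"rot": [0,0,0]}])

```text
clock: 13.0
eef_pos: [0.5374, 0.031, 0.0292]
ee_rot: [-0.035, 0.999, -0.002, -0.008]
contact_force: [-15.6, -5.1, 2.9]
grip_width: 0.0
finger_force: 8.2
```

```bash
python3 - <<'E'
from h import *
from workcell import bot
D=pickle.load(open("d0.pkl","rb"));S=D["scene"]
im=bot.get_image("scene"); a=cv2.resize(im["pixels"][180:285,270:370],None,fx=4,fy=4,interpolation=cv2.INTER_CUBIC)
pickle.dump(im,open("s3.pkl","wb"))
o=cv2.imread("pics/h2.png")[:,:400]
A=lambda p,z:onz(S,(270+(p[0]+.5)/4-.5,180+(p[1]+.5)/4-.5),z)[:2]*1000
for (x,y,w,h) in[(150,225,70,65),(225,180,60,50),(180,150,60,80),(195,225,75,60)]:
    r=cv2.matchTemplate(a,o[y:y+h,x:x+w],cv2.TM_CCOEFF_NORMED); _,s,_,q=cv2.minMaxLoc(r)
    v=A((q[0],q[1]),.044)-A((x,y),.044); print(q[0]-x,q[1]-y,round(s,3),np.round(v,1))
E
```

```text
4 10 0.965 [ 7.8 -0.2]
4 10 0.97 [ 7.9 -0.4]
4 10 0.982 [ 8.1 -0.3]
4 10 0.955 [ 7.7 -0.3]
```

>>> step_arm(motion=[{"gripper": 1,"slide": [1,0.1,0.3],"rot": [0,0,0]},{"gripper": 1,"slide": [2,0.1,0.5],"rot": [0,0,0]},{"gripper": 1,"slide": [2,0.1,0.5],"rot": [0,0,0]}])

```text
clock: 13.42
eef_pos: [0.5375, 0.031, 0.0292]
ee_rot: [-0.035, 0.999, -0.002, -0.01]
contact_force: [-19.9, -5.0, 5.2]
grip_width: -0.0
finger_force: 10.0
```

```bash
python3 - <<'E'
from h import *
from workcell import bot
D=pickle.load(open("d0.pkl","rb"));S=D["scene"]
im=bot.get_image("scene");a=cv2.resize(im["pixels"][180:285,270:370],None,fx=8,fy=8,interpolation=cv2.INTER_CUBIC)
o0=pickle.load(open("s3.pkl","rb"))["pixels"]; o=cv2.resize(o0[180:285,270:370],None,fx=8,fy=8,interpolation=cv2.INTER_CUBIC)
r=cv2.matchTemplate(a,o[470:590,330:540],cv2.TM_CCOEFF_NORMED);_,s,_,q=cv2.minMaxLoc(r);print(q[0]-330,q[1]-470,s)
st=bot.state();print(st["eef_pos"],st["contact_force"])
# plate bright region: lines in scene, angle vs dock
p=cv2.cvtColor(im["pixels"],cv2.COLOR_BGR2GRAY)[180:285,270:370]
m=(p>p.max()*.0+118).astype(np.uint8); hsv=cv2.cvtColor(im["pixels"],cv2.COLOR_BGR2HSV)[180:285,270:370]
m=((hsv[...,1]<45)&(hsv[...,2]>130)).astype(np.uint8)
n,l,ss,c=cv2.connectedComponentsWithStats(m);i=1+ss[1:,4].argmax();print(ss[i])
cn=max(cv2.findContours((l==i).astype(np.uint8),0,2)[0],key=cv2.contourArea)
ap=cv2.approxPolyDP(cn,3,True)[:,0]
ex=np.array([np.cos(.067),np.sin(.067)]);ey=np.array([-ex[1],ex[0]]);E=np.array([655.5,37.0])
for k in ap:
    v=onz(S,k+[270,180],.044)[:2]*1000-E;print(k,np.round([v@ex+100,v@ey],1))
E
```

```text
0 0 0.9991342425346375
[0.5374726  0.03095522 0.02920502] [-19.81026045  -5.27174179   4.45436843]
[ 29  36  42  35 694]
[29 45] [ -6.4 -39.7]
[40 66] [ 61.7 -39.6]
[48 64] [ 65.2 -19.1]
[52 70] [ 84.9 -17.3]
[65 65] [86.1 18.1]
[62 59] [67.4 18.8]
[70 55] [65.7 42.3]
[59 37] [ 4.9 40.6]
[56 42] [15.4 27. ]
[52 36] [-5.7 25.5]
[45 40] [-2.4  3.8]
[51 53] [39.6  1.3]
[58 52] [44.6 18.6]
[55 60] [62.4  1.7]
[48 57] [ 46.9 -10.6]
[43 43] [ 3.6 -4.6]
[36 50] [ 15.  -29.6]
```

The plate is wedged: it took 20 N with no further motion, at about dock x = 37 mm. I'll back off and go to the lantern.

>>> step_arm(motion=[{"gripper": 1,"slide": [-15,-1,0],"rot": [0,0,0]},{"gripper": 1,"slide": [-60,-4,0],"rot": [0,0,0]},{"gripper": 1,"slide": [-60,-4,50],"rot": [0,0,0]},{"gripper": 1,"slide": [-60,-4,105],"rot": [0,0,0]},{"gripper": 1,"slide": [-60,-30,160],"rot": [0,0,0]},{"gripper": 1,"slide": [-55,-85,170],"rot": [0,0,0]},{"gripper": 1,"slide": [-45,-140,170],"rot": [0,0,0]},{"gripper": 1,"slide": [-45,-140,170],"rot": [0,0,0]}])

```text
clock: 14.48
eef_pos: [0.5046, -0.1119, 0.2036]
ee_rot: [-0.032, 0.999, -0.002, 0.002]
contact_force: [-0.3, 1.0, 0.2]
grip_width: 0.0001
finger_force: 0.0
```

```bash
python3 - <<'E'
from h import *
from workcell import bot
st=bot.state(); im=bot.get_image("wrist"); print(st["eef_pos"],st["contact_force"])
# button: bright low-saturation blobs in wrist view near the expected projection
P=np.array([.5276,-.272,.137]);M=np.array(im["mount"]);T=R.from_quat(st["ee_rot"]).as_matrix()
c=M[:3,:3].T@(T.T@(P-st["eef_pos"])-M[:3,3]); p=np.array([c[0],-c[1]]);th=np.arctan2(np.linalg.norm(p),-c[2])
K=im["mtx"];u=p/np.linalg.norm(p)*th*K[0][0]+[K[0][2],K[1][2]];print("expected",u)
hsv=cv2.cvtColor(im["pixels"],cv2.COLOR_BGR2HSV)
m=((hsv[...,1]<45)&(hsv[...,2]>100)).astype(np.uint8)
n,l,s,cc=cv2.connectedComponentsWithStats(m)
for i in range(1,n):
    if s[i,4]>40 and np.linalg.norm(cc[i]-u)<80: print(s[i],cc[i],np.round(onz(im,cc[i],.137,st)*1000,1))
E
```

```text
[ 0.5046128  -0.11188967  0.20364662] [-0.34539932  1.00782708  0.22519409]
expected [127.51146951 220.61063662]
[ 113  198   39   46 1194] [131.21859296 221.18676717] [ 527.7 -268.   137. ]
```

>>> step_arm(motion=[{"gripper": 1,"slide": [8,-55,0],"rot": [0,0,0]},{"gripper": 1,"slide": [16,-110,0],"rot": [0,0,0]},{"gripper": 1,"slide": [23,-159,0],"rot": [0,0,0]},{"gripper": 1,"slide": [23,-159,-25],"rot": [0,0,0]},{"gripper": 1,"slide": [23,-159,-55],"rot": [0,0,0]},{"gripper": 1,"slide": [23,-159,-55],"rot": [0,0,0]},{"gripper": 1,"slide": [23,-159,-55],"rot": [0,0,0]}])

```text
clock: 15.4
eef_pos: [0.5271, -0.2642, 0.1484]
ee_rot: [-0.036, 0.999, -0.0, 0.001]
contact_force: [-0.1, -0.5, -0.1]
grip_width: 0.0002
finger_force: 0.0
```

>>> step_arm(motion=[{"gripper": 1,"slide": [0,-6,0],"rot": [0,0,0]},{"gripper": 1,"slide": [0,-6,-7],"rot": [0,0,0]},{"gripper": 1,"slide": [0,-6,-12],"rot": [0,0,0]},{"gripper": 1,"slide": [0,-6,-15],"rot": [0,0,0]},{"gripper": 1,"slide": [0,-6,-15],"rot": [0,0,0]}])

```text
clock: 16.02
eef_pos: [0.5268, -0.2723, 0.1358]
ee_rot: [-0.035, 0.999, -0.001, 0.001]
contact_force: [-6.5, 1.3, 23.7]
grip_width: -0.0004
finger_force: 11.5
```

>>> step_arm(motion=[{"gripper": 1,"slide": [0,0,3],"rot": [0,0,0]},{"gripper": 1,"slide": [0,0,3],"rot": [0,0,0]}])

```text
clock: 16.27
eef_pos: [0.5267, -0.2722, 0.1365]
ee_rot: [-0.035, 0.999, -0.001, 0.001]
contact_force: [0.9, -2.4, 4.9]
grip_width: -0.0001
finger_force: 2.3
```

>>> step_arm(motion=[{"gripper": 1,"slide": [0,0,2],"rot": [0,0,0]},{"gripper": 1,"slide": [0,0,2],"rot": [0,0,0]}])

```text
clock: 16.52
eef_pos: [0.5264, -0.2716, 0.1376]
ee_rot: [-0.035, 0.999, -0.0, 0.001]
contact_force: [2.0, -2.2, 3.5]
grip_width: 0.0
finger_force: 2.0
```

>>> step_arm(motion=[{"gripper": 1,"slide": [0,0,3],"rot": [0,0,0]},{"gripper": 1,"slide": [0,0,3],"rot": [0,0,0]}])

```text
clock: 16.77
eef_pos: [0.5256, -0.2708, 0.1401]
ee_rot: [-0.036, 0.999, 0.0, -0.0]
contact_force: [1.2, -1.1, 2.8]
grip_width: 0.0005
finger_force: 1.2
```

The force fell from 23.7 N (hard stop) to 4.9, 3.5 and then 2.8 N on the way up, which is the button's spring, so the button was fully down. I'll lift clear and check the plate.

>>> step_arm(motion=[{"gripper": 1,"slide": [0,0,20],"rot": [0,0,0]},{"gripper": 1,"slide": [0,0,60],"rot": [0,0,0]},{"gripper": 1,"slide": [0,0,80],"rot": [0,0,0]},{"gripper": 1,"slide": [0,0,80],"rot": [0,0,0]},{"gripper": 1,"slide": [0,0,80],"rot": [0,0,0]},{"gripper": 1,"slide": [0,0,80],"rot": [0,0,0]}])

```text
clock: 17.52
eef_pos: [0.5248, -0.2705, 0.2185]
ee_rot: [-0.036, 0.999, 0.001, -0.001]
contact_force: [-0.5, -0.0, -0.0]
grip_width: 0.0004
finger_force: 0.0
```

```bash
python3 - <<'E'
from h import *
from workcell import bot
f=lambda p:cv2.resize(p[180:285,270:370],None,fx=8,fy=8,interpolation=cv2.INTER_CUBIC)
a=f(bot.get_image("scene")["pixels"]);o=f(pickle.load(open("s3.pkl","rb"))["pixels"])
for (x,y,w,h) in[(330,490,210,110),(470,400,100,80)]:
    r=cv2.matchTemplate(a,o[y:y+h,x:x+w],cv2.TM_CCOEFF_NORMED);_,s,_,q=cv2.minMaxLoc(r);print(q[0]-x,q[1]-y,round(s,3))
st=bot.state();print(st["clock"],st["eef_pos"],st["contact_force"],np.abs(st["qd"]).max())
E
```

```text
0 0 0.999
1 0 0.985
17.575 [ 0.52493693 -0.27065016  0.21875987] [-1.02287745 -0.40340159 -0.25243468] 0.007278702637441436
```

```bash
python3 -c "
from workcell import bot
print(bot.close_job())"
```

```text
the job is handed in; nothing more can be done
None
```

I handed the job in at 17.6 s: the plate is wedged in the way at about dock x = 37 mm (it took 20 N without moving further), and the lantern button was pressed to its stop and released; no verdict came back.

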